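# Seat a box in the test dock and throw the two-stage lever

### The job

Without picking anything up, push the small project box along its channel in the test dock with the closed fingertips until it is fully home against the two stop posts. Then push the dock's ball-ended lever away from you, past its first click position and right on to its second stop, so that the plugs are fully mated and the lever stays there by itself. Leave the things lying round the dock where they are, and finish clear of everything.

Things in the scene. Friction and masses are not known exactly. Their poses are not given: they have to be found in the camera images.
- box_centre (a point): Centre, half-way up, of the case of the small grey project box lying loose between the dock's rails, 25 to 45 mm short of home. Case 60 mm along the channel, 50 across, 26 high; underside 8 mm, top 34 mm above the worktop; about 0.15 kg, slides easily. Two gold connectors stick out 14 mm towards the posts; push on the opposite flat end. Its y axis points to the channel's open end.
- dock_home (a point): Where box_centre lies when the box is fully home, its case end touching both stop posts; 21 mm above the worktop. Dock axes: x along the channel from its open end, nearer the robot, to the posts; y left; z up. Rails 55 mm apart, 16 mm high above the plate, run along x from -52 to +34 mm, flared at the open end. Posts, 24 mm high, have faces at x +30 mm, y +-16 to +-29 mm.
- dock: The fixed test dock; origin 21 mm below dock_home, at worktop height, same axes. An aluminium plate 8 mm thick, x -108 to +118 mm, y -155 to +60 mm, with the box's channel on its left part and the lever on its right. Behind the posts (x +60 to +115 mm, below 40 mm) is the plug block that the lever moves.
- lever_pivot (a point): Pivot of the lever, 50 mm above the worktop, at x -20, y -115 mm from dock_home in dock axes. Its axis runs along dock y, between two round cheeks of 40 mm radius (top 90 mm above the worktop, 33 mm wide in all) on a grey housing 92 mm long in x and 40 mm wide.
- lever_knob (a point): Centre of the black ball knob, 28 mm across, on the lever's 10 mm rod, 100 mm from lever_pivot. It swings in the upright plane along dock x: at lever 0 it is 52 mm before the pivot in x and 85 mm above it; at the first detent 100 mm straight above; at the second stop 52 mm beyond and 85 mm above.
- lever (a joint): Lever angle, rad, grows as the knob goes along dock +x. Rests: 0 parked, leaning to the robot (start); 0.55 first detent, upright; 1.10 second stop, leaning away. A level push of about 8 N at the knob starts it from 0 (the first bump may read 20 N), about 6 N leaves the first detent. Left short of 1.00 it springs back to the first detent; beyond that the spring carries it to the second stop, where it stays.
- bottle: Small yellow dispenser bottle standing on the worktop to the right of the dock, 36 mm across, 102 mm high; origin at the centre of its underside. Bystander.
- padlock: Red padlock lying to the right of the dock, 70 x 38 x 18 mm; origin on its underside. Bystander.
- adapter: Gold coax adapter lying to the left of the dock, 14 x 38 x 16 mm; origin at the centre of its underside. Bystander.
- pen: Marker pen lying to the left of the dock, 135 mm long, 17 mm thick; origin at the centre of its underside. Bystander.
Things that resemble listed ones, but are neither listed nor needed, are in the scene too. Of the things that look like the part that bears box_centre, the smaller one is meant.

How it is judged:
On the way, in this order (a step that is already met when the one before it is completed fails the run):
1. the box is fully home against the posts while the lever is still parked (x of box_centre in the frame of dock_home above -0.004 m and value of joint lever below 0.3 rad), for 0.2 s.
2. the lever has passed its first detent and reached the second stop (value of joint lever above 1.05 rad), for 0.2 s.
At the end, for the whole second after the job is handed in: The box lies flat in the channel within 4 mm of fully home (within 6 mm sideways) and at rest, and the lever rests at its second stop (angle above 1.05 rad of 1.10) by itself (value of joint lever above 1.05 rad and x of box_centre in the frame of dock_home between -0.004 and 0.004 m and y of box_centre in the frame of dock_home between -0.006 and 0.006 m and z of box_centre in the frame of dock_home below 0.004 m and linear speed of test_box below 0.01 m/s); the robot touches nothing.
It fails at once if the box is lifted or tipped (z of box_centre in the frame of dock_home above 0.01 m or angle between box_centre's own z axis and vertical above 0.25 rad).
It fails at once if a bystander (bottle, padlock, adapter, pen) is moved more than 25 mm (distance of any of bottle, padlock, adapter, pen from where it was at the start of the episode above 0.025 m).
It also fails if it takes over 42 s, if anything falls off the work surface, if the arm or the gripper's body presses on something with over 40 N, if the wrist force passes 120 N, or if a joint passes its speed limit or range.

### The arm

A 7-joint arm with a two-finger parallel gripper is mounted at the origin on a cart in front of the work surface, level with it; the furniture and walls round the work are solid. World frame = base frame: x ahead of the robot, y to its left, z up, the work surface at z = 0. Lengths are in m, angles in rad, forces in N, time in s.
With the tool pointing down it reaches from about 0.4 to 0.925 m from the base axis. Payload 5.6 kg.
Tool frame: the origin (TCP) lies between the finger pads; the fingertips stand 14 mm ahead of it and the grasp point (between the pads) lies 5 mm behind it; z points along the fingers, y is the line along which they close (so a half turn about z gives the same grasp; the last joint's range is limited). The gripper opens to 85 mm and grips with 20 to 120 N. Pads are 22 mm wide; open, the fingers measure 114 mm over their backs; the gripper's body (76 mm by 85 mm) begins 54 mm behind the grasp point. The pads swing forward as they close: fully open they stand 13 mm farther back than shut.
Start: joints at [-1.242, 0.468, -0.012, 1.603, 0.006, 1.071, -0.056], TCP at [0.236, 0.606, 0.245] pointing down, gripper open.
Joint ranges: [-2.53, 2.53], [-0.31, 2.02], [-1.57, 1.55], [0.28, 2.44], [-1.29, 4.43], [0.15, 1.84], [-2.92, 2.92]. Speed limits (rad/s): [2.57, 2.57, 3.14, 3.14, 3.14, 3.14, 3.14].

### API

Orientations are given as a unit quaternion [x, y, z, w].
In Python, from plant import * gives the robot as it stands.
- The arm moves only by the tool servo_tool, never from a script. Its argument "commands" is a list of rows, each a list of 6 numbers: the shift along the tool's x, y, z as a fraction of full scale, then the turn, a rotation vector about the tool's x, y, z as a fraction of full scale. A call has 1 to 20 rows; each row shifts and turns the commanded pose from where the row before left it, along the tool's axes as they then stand; what a row does not reach is not made up. Full scale, the value 1, is 80 mm for a shift and 2 rad for a turn. A row lasts 1/12 s, in which the tool goes at most 41.7 mm and 7.16 degrees, less where a joint would pass 70% of its speed; a pose out of reach is approached as far as the arm can. A call with a number of a shift or a turn outside -1 to 1 is refused whole. A call with a gripper value outside its range is refused whole. "claw" is the closure, from -1 (fully open) to 1 (shut), so that 0 is half open, set as the call begins (left out, the last holds). The fingers move at their own pace and stop on an object; "grip_force" is the grip in N (left out, the last holds). Time passes only in rows, so rows that do not move let the fingers close. It gives the time, the measured TCP pose, the force, the opening and the grip force at its end, in the units of the state.
- get_state(): the state, without advancing time (a new reading comes with each control period).
- grab_frame(name): name is "scene" or "top" or "wrist"; returns a dict with "img" (420x560x3 uint8, red, green, blue), "vfov" (degrees; the focal length in pixels is half the picture's height over the tangent of half this angle, whatever the lens; pixels are square), "cx", "cy" (the principal point, pixels), "k1" (the pictures are not rectified: a ray, as slopes to the right and down, at radius r is drawn at 1 + k1 r^2 times it, then the intrinsics apply), "pose" (4x4, takes a point from camera to world coordinates). Camera axes: x right, y down, z forward; pixel columns grow to the right and rows downward; lengths in m; the calibration is good to about 2 mm. A picture is of the moment at which its call begins. There is no depth.
- finish_job(): hands the job in; it is judged then, once.
The state is a dict: "time_s": time; "joint_pos": joint angles; "joint_vel": joint speeds; "joint_torque": joint torques, N m; "tool_pos": TCP position; "tool_rot": TCP orientation; "contact_force": force on the tool from outside, world axes, zero at the start; "torque": the same for the moment, N m; "width": opening from 0.0 (shut) to 1.0 (fully open); "gripper_force": force on a finger pad.
Only numpy, scipy, OpenCV 4.12 (cv2) and the standard library are available. Lean on these libraries where they do the work, as an engineer would, in place of code of your own. Each camera call takes 0.05 s, during which the arm holds its last target. There are 200 camera calls.

## Working session

There is one attempt and no reset: what is moved stays moved. The work goes in short steps, Python scripts to look and compute and a tool call to move; the robot and the scene stay as the last step left them, time stands still between calls to the robot, and variables do not carry over. Pictures are saved under pics/ and viewed, at most 10 in all, crops included, and the job is handed in when it is done.

Besides the shell and the picture viewer there is one more tool, called after "Request:" by a JSON object that holds its "fn" and its "kwargs", one argument or row to a line. servo_tool: Moves the arm, as the interface text tells. Shift numbers are shares of 80 mm and turn numbers shares of 2 rad, none past 1 either way. Its arguments: {"type":"object","properties":{"commands":{"type":"array","items":{"type":"array","items":{"type":"number","minimum":-1,"maximum":1}}},"claw":{"type":"number"},"grip_force":{"type":"number"}},"required":["commands"]}

```bash
mkdir -p pics && cat > h.py <<'E'
from plant import *
import numpy as np, cv2
def snap(n,f):
    d=grab_frame(n); cv2.imwrite('pics/'+f+'.png',d['img'][:,:,::-1]); np.save('pics/'+f+'.npy',d,allow_pickle=True); return d
def load(f): return np.load('pics/'+f+'.npy',allow_pickle=True).item()
def K(d):
    f=210/np.tan(np.radians(d['vfov'])/2); return f
def ray(d,u,v):
    f=K(d); p=np.array([(u-d['cx'])/f,(v-d['cy'])/f]); q=p.copy()
    for _ in range(30): q=p/(1+d['k1']*(q@q))
    T=np.array(d['pose']); return T[:3,3],T[:3,:3]@np.array([q[0],q[1],1])
def onz(d,u,v,z):
    o,r=ray(d,u,v); return o+r*(z-o[2])/r[2]
def proj(d,P):
    T=np.array(d['pose']); c=T[:3,:3].T@(np.array(P)-T[:3,3]); q=c[:2]/c[2]; q=q*(1+d['k1']*(q@q)); return q*K(d)+[d['cx'],d['cy']]
E
python3 - <<'E'
from h import *
a=snap('scene','s0');b=snap('top','t0')
print(a['pose'],b['pose'],a['vfov'],b['vfov'],a['k1'],b['k1'],get_state())
E
```

```text
[[-0.45571671 -0.63086403  0.62795928  0.03904634]
 [-0.89008581  0.3163605  -0.32812083  0.04272363]
 [ 0.00833812 -0.70846779 -0.70569389  0.706735  ]
 [ 0.          0.          0.          1.        ]] [[-0.01028176 -0.99009303  0.14003597  0.41192445]
 [-0.99960414  0.01384467  0.02449245 -0.2309934 ]
 [-0.02618855 -0.13972871 -0.98984345  1.26793936]
 [ 0.          0.          0.          1.        ]] 55.03026365280608 42.33304839344062 -0.045444291672740604 -0.005781420609988926 {'time_s': 0.1, 'joint_pos': array([-1.24200382,  0.46827577, -0.0116083 ,  1.60351267,  0.00596331,
        1.07142199, -0.05630366]), 'joint_vel': array([ 0.00026132, -0.00169908,  0.00048156, -0.00109567, -0.00115044,
        0.00015263,  0.00187386]), 'joint_torque': array([ 6.05818313e-04, -5.33516800e+01,  2.13049643e-02, -2.51966947e+01,
        1.14454844e-02,  4.22166515e-03, -1.26029713e-05]), 'tool_pos': array([0.23601084, 0.60512892, 0.24445003]), 'tool_rot': array([ 1.84867123e-01,  9.82763207e-01, -7.84359584e-04, -1.06661585e-04]), 'contact_force': array([-0.66607808,  0.41754515,  0.2442372 ]), 'torque': array([-0.04641543,  0.0378677 , -0.02211965]), 'gripper_force': 0.0, 'width': 1.0002625924500232}
```

View pics/t0.png

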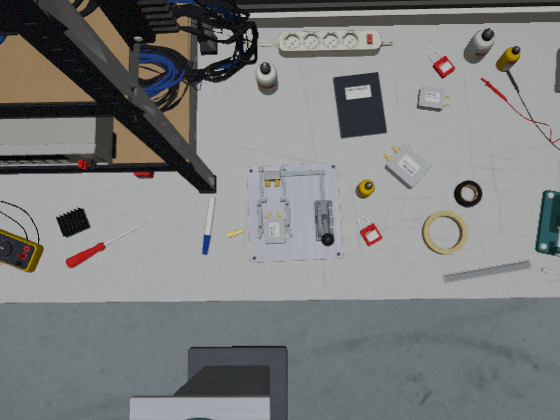

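View pics/s0.png

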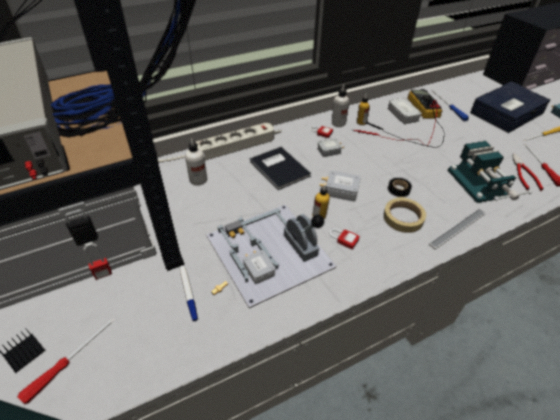

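The top view shows the dock plate at about (248,165)–(343,262), the box near (275,230) and the knob near (327,240). The rack foot is at (210,188), to the left of and behind the dock. I'll zoom in on the dock.

```bash
python3 - <<'E'
from h import *
b=load('t0');c=b['img'][155:270,195:350,::-1]
cv2.imwrite('pics/t0c.png',cv2.resize(c,None,fx=5,fy=5,interpolation=cv2.INTER_CUBIC))
a=load('s0');c=a['img'][190:310,195:345,::-1]
cv2.imwrite('pics/s0c.png',cv2.resize(c,None,fx=5,fy=5,interpolation=cv2.INTER_CUBIC)[:600])
for u,v,z in [(210,188,0),(248,166,.008),(340,164,.008),(343,260,.008),(250,262,.008),(275,230,.034),(327,240,.135)]: print(u,v,onz(b,u,v,z).round(4))
E
```

```text
210 188 [ 0.6282 -0.021   0.    ]
248 166 [ 0.6784 -0.1124  0.008 ]
340 164 [ 0.6798 -0.3304  0.008 ]
343 260 [ 0.454  -0.3318  0.008 ]
250 262 [ 0.4518 -0.1169  0.008 ]
275 230 [ 0.523  -0.1766  0.034 ]
327 240 [ 0.4916 -0.2894  0.135 ]
```

View pics/t0c.png

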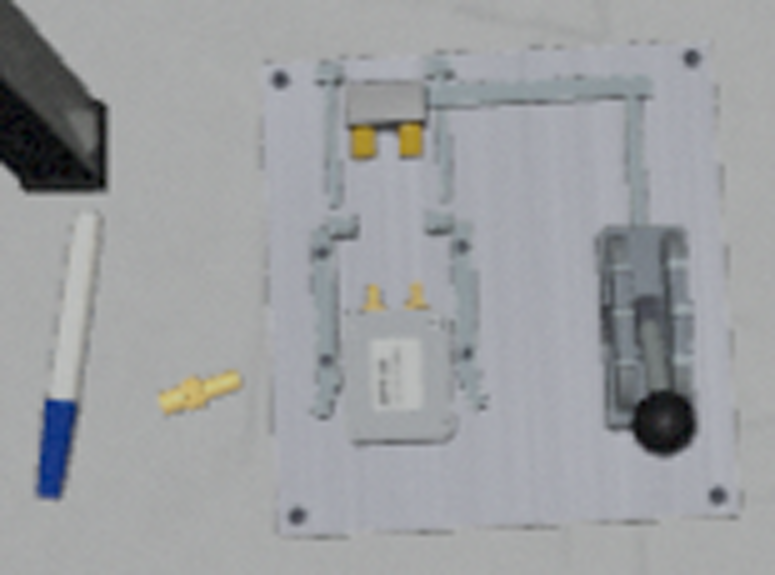

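View pics/s0c.png

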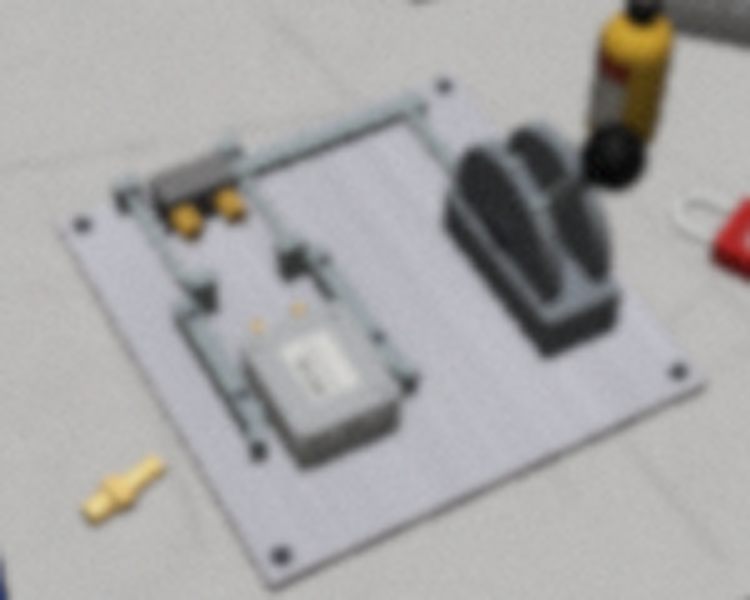

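The crops show the plate corners at (262,62), (712,42), (740,515) and (280,535). The box's near edge is at row ~441 and the knob at (664,421). Next I'll fit the dock pose.

```bash
cat > dock.py <<'E'
from h import *
b=load('t0')
px=lambda u,v:(195+(u+.5)/5-.5,155+(v+.5)/5-.5)
W=np.array([onz(b,*px(*p),.008)[:2] for p in [(262,62),(712,42),(740,515),(280,535)]])
D=np.array([(.118,.06),(.118,-.155),(-.108,-.155),(-.108,.06)])
w=W-W.mean(0);d=D-D.mean(0)
th=np.arctan2((d[:,0]*w[:,1]-d[:,1]*w[:,0]).sum(),(d*w).sum())
R=np.array([[np.cos(th),-np.sin(th)],[np.sin(th),np.cos(th)]]);O=W.mean(0)-R@D.mean(0)
def d2w(x,y,z=0): return np.r_[O+R@[x,y],z]
def w2d(p): return R.T@(np.array(p)[:2]-O)
E
python3 - <<'E'
from dock import *
print(th,O,'resid',(W-(D@R.T+O)).round(4).tolist())
for p in [(350,441),(452,439),(350,312),(450,312)]: print('box',w2d(onz(b,*px(*p),.034)).round(4))
print('knob',w2d(onz(b,*px(664,421),.135)).round(4))
a=load('s0');q=lambda u,v:(195+(u+.5)/5-.5,190+(v+.5)/5-.5)
for p in [(62,228),(272,588),(705,383)]: print('scene plate',w2d(onz(a,*q(*p),.008)).round(4))
for p in [(303,432),(398,380)]: print('scene box',w2d(onz(a,*q(*p),.034)).round(4))
print('scene knob',w2d(onz(a,*q(613,156),.135)).round(4))
s=get_state();print(s['tool_pos'])
for P in [d2w(-.09,0),d2w(-.02,0),d2w(-.1,-.115),d2w(.05,-.115)]: print(P)
E
```

```text
0.033287885520153326 [ 0.56105996 -0.173393  ] resid [[-0.0009, -0.0006], [-0.0018, 0.001], [0.0012, 0.0009], [0.0015, -0.0013]]
box [-0.0663  0.023 ]
box [-0.0675 -0.0235]
box [-0.0072  0.0207]
box [-0.0094 -0.0251]
knob [-0.0708 -0.1146]
scene plate [0.113  0.0606]
scene plate [-0.1079  0.0609]
scene plate [-0.1062 -0.1508]
scene box [-0.0628  0.0232]
scene box [-0.058  -0.0241]
scene knob [-0.0696 -0.1143]
[0.23601084 0.60512892 0.24445003]
[ 0.47110982 -0.17638836  0.        ]
[ 0.54107104 -0.17405863  0.        ]
[ 0.46494276 -0.29165746  0.        ]
[ 0.61485966 -0.2866652   0.        ]
```

Request:
{"fn": "servo_tool", "kwargs": {
  "commands": [
    [0, 0, 0, 0, 0, -0.034],
    [0, 0, 0, 0, 0, -0.034],
    [0, 0, 0, 0, 0, -0.034],
    [0, 0, 0, 0, 0, -0.034],
    [0, 0, 0, 0, 0, -0.034],
    [0, 0, 0, 0, 0, -0.033],
    [0, 0, 0, 0, 0, 0],
    [0, 0, 0, 0, 0, 0]
  ],
  "claw": 1,
  "grip_force": 60
}}

```text
time_s: 0.77
tool_pos: [0.2362, 0.6053, 0.2448]
tool_rot: [-0.016, 1.0, -0.0, -0.0]
contact_force: [-0.5, -0.1, 0.2]
width: -0.001
gripper_force: 0.0
```

Request:
{"fn": "servo_tool", "kwargs": {
  "commands": [
    [-0.134, -0.28, 0, 0, 0, 0],
    [-0.134, -0.28, 0, 0, 0, 0],
    [-0.134, -0.28, 0, 0, 0, 0],
    [-0.134, -0.28, 0, 0, 0, 0],
    [-0.134, -0.28, 0, 0, 0, 0],
    [-0.134, -0.28, 0, 0, 0, 0],
    [-0.134, -0.28, 0, 0, 0, 0],
    [-0.134, -0.28, 0, 0, 0, 0],
    [-0.134, -0.28, 0, 0, 0, 0],
    [-0.134, -0.28, 0, 0, 0, 0],
    [-0.134, -0.28, 0, 0, 0, 0],
    [-0.134, -0.28, 0, 0, 0, 0],
    [-0.134, -0.28, 0, 0, 0, 0],
    [-0.134, -0.28, 0, 0, 0, 0],
    [-0.134, -0.28, 0, 0, 0, 0],
    [-0.134, -0.28, 0, 0, 0, 0],
    [0, 0, 0, 0, 0, 0],
    [0, 0, 0, 0, 0, 0]
  ]
}}

```text
time_s: 2.27
tool_pos: [0.4204, 0.2521, 0.2454]
tool_rot: [-0.015, 1.0, 0.0, 0.0]
contact_force: [-0.1, 0.2, 1.0]
width: -0.002
gripper_force: 0.0
```

Request:
{"fn": "servo_tool", "kwargs": {
  "commands": [
    [-0.011, -0.298, 0, 0, 0, 0],
    [-0.011, -0.298, 0, 0, 0, 0],
    [-0.011, -0.298, 0, 0, 0, 0],
    [-0.011, -0.298, 0, 0, 0, 0],
    [-0.011, -0.298, 0, 0, 0, 0],
    [-0.011, -0.298, 0, 0, 0, 0],
    [-0.011, -0.298, 0, 0, 0, 0],
    [-0.011, -0.298, 0, 0, 0, 0],
    [-0.011, -0.298, 0, 0, 0, 0],
    [-0.011, -0.298, 0, 0, 0, 0],
    [-0.011, -0.298, 0, 0, 0, 0],
    [-0.011, -0.298, 0, 0, 0, 0],
    [-0.011, -0.298, 0, 0, 0, 0],
    [-0.011, -0.298, 0, 0, 0, 0],
    [-0.011, -0.298, 0, 0, 0, 0],
    [-0.011, -0.298, 0, 0, 0, 0],
    [-0.011, -0.298, 0, 0, 0, 0],
    [-0.011, -0.298, 0, 0, 0, 0],
    [0, 0, 0, 0, 0, 0],
    [0, 0, 0, 0, 0, 0]
  ]
}}

```text
time_s: 3.93
tool_pos: [0.4507, -0.1749, 0.2452]
tool_rot: [-0.016, 1.0, 0.0, -0.0]
contact_force: [-0.0, 0.4, -0.8]
width: -0.003
gripper_force: 0.0
```

```bash
python3 - <<'E'
from dock import *
d=snap('wrist','w1');s=get_state();print(w2d(s['tool_pos']),s['tool_pos'],s['tool_rot'],s['joint_pos'].round(2))
for n,P in [('boxnear L',(-.067,.025,.034)),('R',(-.067,-.025,.034)),('BL',(-.108,.06,.008)),('post',(.03,.016,.032)),('postR',(.03,-.016,.032)),('TL',(.118,.06,.008))]: print(n,proj(d,d2w(*P)).round(1))
E
```

```text
[-0.1103723   0.00319616] [ 0.45064243 -0.173872    0.24508498] [-1.73163225e-02  9.99849992e-01  3.34918730e-04 -1.60081006e-04] [-0.07  0.18  0.42  2.02 -0.09  0.95  2.  ]
boxnear L [296. 218.]
R [253.1 218.1]
BL [324.5 178.6]
post [287.4 289.6]
postR [262.1 289.6]
TL [317.1 334. ]
```

View pics/w1.png

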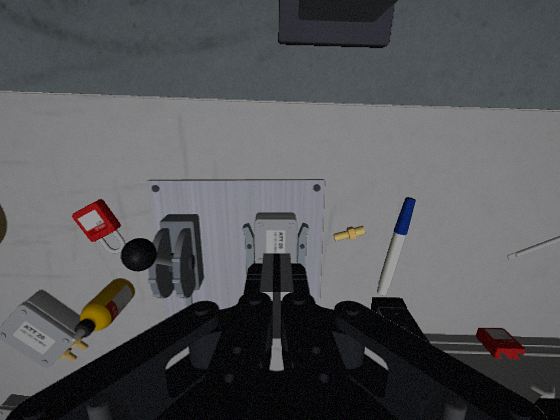

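The wrist view agrees with the dock pose: the plate corner is at (325,180) and the box's near edge is at row ~213, columns 256–297. I'll descend behind the box.

Request:
{"fn": "servo_tool", "kwargs": {
  "commands": [
    [0, -0.01, 0.3, 0, 0, 0],
    [0, -0.01, 0.3, 0, 0, 0],
    [0, -0.01, 0.3, 0, 0, 0],
    [0, -0.01, 0.3, 0, 0, 0],
    [0, 0, 0.3, 0, 0, 0],
    [0, 0, 0.3, 0, 0, 0],
    [0, 0, 0.3, 0, 0, 0],
    [0, 0, 0.3, 0, 0, 0],
    [0, 0, 0.27, 0, 0, 0],
    [0, 0, 0, 0, 0, 0],
    [0, 0, 0, 0, 0, 0]
  ]
}}

```text
time_s: 4.9
tool_pos: [0.4501, -0.1766, 0.0311]
tool_rot: [-0.018, 1.0, 0.001, -0.001]
contact_force: [0.7, 0.4, 0.5]
width: -0.002
gripper_force: 0.0
```

```bash
python3 - <<'E'
from dock import *
s=get_state();print(w2d(s['tool_pos']),s['tool_pos'],s['contact_force'])
E
```

```text
[-0.11105229  0.00048227] [ 0.45005314 -0.17660701  0.03110074] [0.69292657 0.41949274 0.53896906]
```

Request:
{"fn": "servo_tool", "kwargs": {
  "commands": [
    [-0.06, 0, 0, 0, 0, 0],
    [-0.06, 0, 0, 0, 0, 0],
    [-0.06, 0, 0, 0, 0, 0],
    [-0.06, 0, 0, 0, 0, 0],
    [-0.06, 0, 0, 0, 0, 0],
    [-0.06, 0, 0, 0, 0, 0],
    [-0.06, 0, 0, 0, 0, 0],
    [-0.06, 0, 0, 0, 0, 0],
    [-0.06, 0, 0, 0, 0, 0],
    [-0.06, 0, 0, 0, 0, 0],
    [-0.05, 0, 0, 0, 0, 0],
    [-0.05, 0, 0, 0, 0, 0],
    [-0.05, 0, 0, 0, 0, 0],
    [0, 0, 0, 0, 0, 0]
  ]
}}

```text
time_s: 6.07
tool_pos: [0.5117, -0.1761, 0.0317]
tool_rot: [-0.017, 1.0, -0.0, 0.001]
contact_force: [0.4, -0.2, 0.7]
width: -0.001
gripper_force: 0.0
```

Request:
{"fn": "servo_tool", "kwargs": {
  "commands": [
    [-0.025, 0, 0, 0, 0, 0],
    [-0.025, 0, 0, 0, 0, 0],
    [0, 0, 0, 0, 0, 0]
  ]
}}

```text
time_s: 6.32
tool_pos: [0.5146, -0.1762, 0.0317]
tool_rot: [-0.017, 1.0, -0.0, 0.0]
contact_force: [0.1, 0.2, -1.2]
width: 0.004
gripper_force: 0.4
```

Request:
{"fn": "servo_tool", "kwargs": {
  "commands": [
    [-0.015, 0, 0, 0, 0, 0],
    [-0.015, 0, 0, 0, 0, 0],
    [0, 0, 0, 0, 0, 0]
  ]
}}

```text
time_s: 6.57
tool_pos: [0.5171, -0.176, 0.0317]
tool_rot: [-0.017, 1.0, -0.0, 0.0]
contact_force: [-0.4, -0.7, -0.5]
width: -0.002
gripper_force: 0.4
```

Request:
{"fn": "servo_tool", "kwargs": {
  "commands": [
    [-0.015, 0, 0, 0, 0, 0],
    [-0.015, 0, 0, 0, 0, 0],
    [0, 0, 0, 0, 0, 0]
  ]
}}

```text
time_s: 6.82
tool_pos: [0.5196, -0.1759, 0.0317]
tool_rot: [-0.017, 1.0, -0.0, 0.0]
contact_force: [-0.8, 0.1, 0.4]
width: -0.003
gripper_force: 0.4
```

Request:
{"fn": "servo_tool", "kwargs": {
  "commands": [
    [-0.012, 0, 0, 0, 0, 0],
    [-0.012, 0, 0, 0, 0, 0],
    [0, 0, 0, 0, 0, 0]
  ]
}}

```text
time_s: 7.07
tool_pos: [0.5207, -0.1759, 0.0317]
tool_rot: [-0.017, 1.0, 0.0, -0.0]
contact_force: [-3.5, -0.7, 3.2]
width: 0.0
gripper_force: 1.8
```

```bash
python3 - <<'E'
from dock import *
s=get_state();print(w2d(s['tool_pos']),s['contact_force'])
a=snap('scene','s1');t=snap('top','t1')
x=cv2.resize(a['img'][205:305,195:295,::-1],None,fx=4,fy=4,interpolation=cv2.INTER_CUBIC)
y=cv2.resize(t['img'][165:265,240:340,::-1],None,fx=4,fy=4,interpolation=cv2.INTER_CUBIC)
cv2.imwrite('pics/c1.png',np.hstack([x,y]))
E
```

```text
[-0.04046422 -0.00116463] [-3.46116959 -0.69466148  3.18596491]
```

View pics/c1.png

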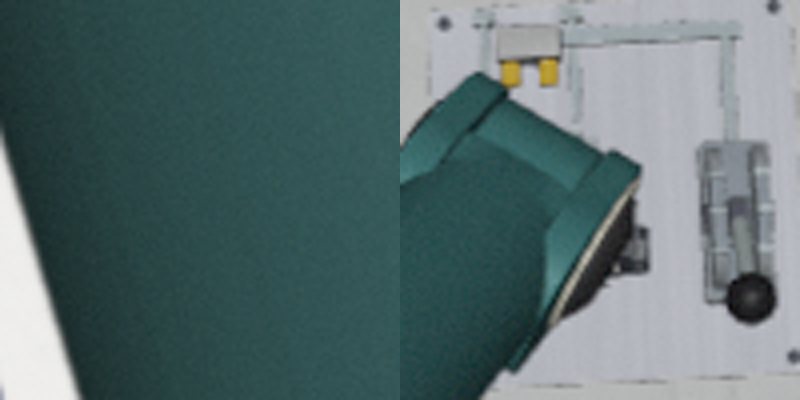

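The arm hides the box in both views. A force has started to rise at TCP x = -0.0405, which matches the expected home contact. I'll press a little more to confirm, then back off.

Request:
{"fn": "servo_tool", "kwargs": {
  "commands": [
    [-0.015, 0, 0, 0, 0, 0],
    [-0.015, 0, 0, 0, 0, 0],
    [0, 0, 0, 0, 0, 0],
    [0, 0, 0, 0, 0, 0],
    [0, 0, 0, 0, 0, 0]
  ]
}}

```text
time_s: 7.58
tool_pos: [0.5207, -0.1759, 0.0314]
tool_rot: [-0.017, 1.0, 0.001, -0.003]
contact_force: [-9.4, 0.4, 8.0]
width: -0.001
gripper_force: 4.8
```

Request:
{"fn": "servo_tool", "kwargs": {
  "commands": [
    [0.05, 0, 0, 0, 0, 0],
    [0.1, 0, 0, 0, 0, 0],
    [0.2, 0, 0, 0, 0, 0],
    [0.25, 0, 0, 0, 0, 0],
    [0.25, 0, 0, 0, 0, 0],
    [0.25, 0, 0, 0, 0, 0],
    [0, 0, -0.3, 0, 0, 0],
    [0, 0, -0.3, 0, 0, 0],
    [0, 0, -0.3, 0, 0, 0],
    [0, 0, -0.3, 0, 0, 0],
    [0, 0, -0.15, 0, 0, 0],
    [0, 0, 0, 0, 0, 0],
    [0, 0, 0, 0, 0, 0]
  ]
}}

```text
time_s: 8.67
tool_pos: [0.4363, -0.1787, 0.1402]
tool_rot: [-0.017, 1.0, -0.0, 0.002]
contact_force: [-0.3, -0.0, 0.0]
width: 0.007
gripper_force: 0.0
```

```bash
python3 - <<'E'
from dock import *
s=get_state();print(w2d(s['tool_pos']),s['tool_pos'],s['tool_rot'],s['contact_force'])
a=snap('wrist','w2');t=snap('top','t2')
for x in (-.030,-.034,-.067): print(x,[proj(a,d2w(x,y,.034)).round(1).tolist() for y in (.025,-.025)],[proj(t,d2w(x,y,.034)).round(1).tolist() for y in (.025,-.025)])
print('post',proj(a,d2w(.03,.022,.032)),proj(t,d2w(.03,.022,.032)))
x=cv2.resize(a['img'][120:320,180:380,::-1],None,fx=2,fy=2,interpolation=cv2.INTER_CUBIC)
y=cv2.resize(t['img'][165:265,240:340,::-1],None,fx=4,fy=4,interpolation=cv2.INTER_CUBIC)
cv2.imwrite('pics/c2.png',np.hstack([x,y]))
E
```

```text
[-0.12484919 -0.00111164] [ 0.43631693 -0.17865923  0.14023646] [-1.72975903e-02  9.99849245e-01 -1.54489804e-04  1.50254357e-03] [-0.29203998 -0.02166055  0.03436093]
-0.03 [[305.5, 311.7], [249.5, 311.6]] [[263.1, 227.0], [284.9, 226.0]]
-0.034 [[305.6, 307.9], [249.4, 307.8]] [[263.2, 228.7], [285.0, 227.7]]
-0.067 [[306.7, 275.1], [248.4, 275.0]] [[263.7, 243.2], [285.7, 242.2]]
post [300.28956684 363.47831502] [263.4797921  201.09140096]
```

View pics/c2.png

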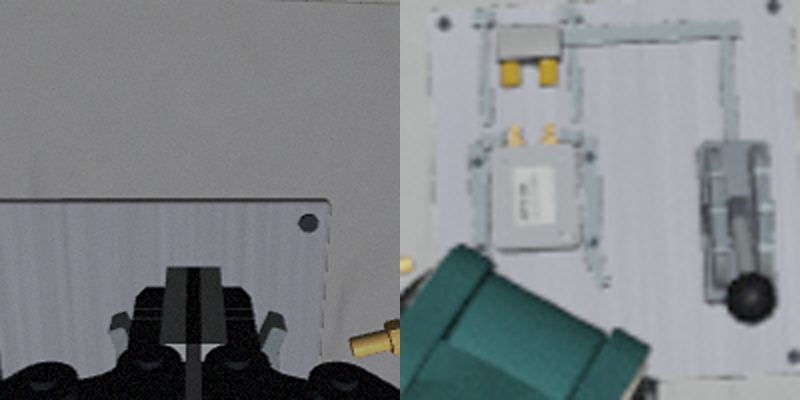

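The box sits against both posts, with its gold pins passing between them and the near edge at row ~227, where home is predicted. Next is the lever.

Request:
{"fn": "servo_tool", "kwargs": {
  "commands": [
    [0, -0.237, 0, 0, 0, 0],
    [0, -0.237, 0, 0, 0, 0],
    [0, -0.237, 0, 0, 0, 0],
    [0, -0.237, 0, 0, 0, 0],
    [0, -0.237, 0, 0, 0, 0],
    [0, -0.237, 0, 0, 0, 0],
    [0, 0, 0, 0, 0, 0]
  ]
}}

```text
time_s: 9.35
tool_pos: [0.4384, -0.2964, 0.1386]
tool_rot: [-0.015, 1.0, -0.001, -0.001]
contact_force: [-0.2, -0.9, 0.4]
width: 0.004
gripper_force: 0.0
```

Request:
{"fn": "servo_tool", "kwargs": {
  "commands": [
    [-0.1, 0, 0, 0, 0, 0],
    [-0.1, 0, 0, 0, 0, 0],
    [-0.1, 0, 0, 0, 0, 0],
    [-0.1, 0, 0, 0, 0, 0],
    [-0.1, 0, 0, 0, 0, 0],
    [-0.1, 0, 0, 0, 0, 0],
    [0, 0, 0, 0, 0, 0]
  ]
}}

```text
time_s: 9.93
tool_pos: [0.4878, -0.2902, 0.1395]
tool_rot: [-0.018, 1.0, 0.0, -0.001]
contact_force: [0.9, 0.1, 0.5]
width: -0.002
gripper_force: 0.0
```

Request:
{"fn": "servo_tool", "kwargs": {
  "commands": [
    [-0.1, 0, 0, 0, 0, 0],
    [-0.1, 0, 0, 0, 0, 0],
    [-0.1, 0, 0, 0, 0, 0],
    [-0.1, 0, 0, 0, 0, 0],
    [-0.1, 0, 0, 0, 0, 0],
    [-0.1, 0, 0, 0, 0, 0],
    [0, 0, 0, 0, 0, 0]
  ]
}}

```text
time_s: 10.52
tool_pos: [0.5359, -0.289, 0.1394]
tool_rot: [-0.018, 1.0, 0.0, -0.001]
contact_force: [-4.4, 0.6, 4.1]
width: 0.002
gripper_force: 2.2
```

Request:
{"fn": "servo_tool", "kwargs": {
  "commands": [
    [-0.08, 0, 0, 0, 0, 0],
    [-0.08, 0, 0, 0, 0, 0],
    [-0.08, 0, 0, 0, 0, 0],
    [-0.08, 0, 0, 0, 0, 0],
    [0, 0, 0, 0, 0, 0]
  ]
}}

```text
time_s: 10.93
tool_pos: [0.5593, -0.2879, 0.1374]
tool_rot: [-0.017, 1.0, 0.001, -0.003]
contact_force: [-4.3, -1.2, -2.9]
width: -0.004
gripper_force: 1.9
```

Request:
{"fn": "servo_tool", "kwargs": {
  "commands": [
    [-0.04, 0, 0, 0, 0, 0],
    [-0.04, 0, 0, 0, 0, 0],
    [-0.04, 0, 0, 0, 0, 0],
    [0, 0, 0, 0, 0, 0],
    [0, 0, 0, 0, 0, 0],
    [0, 0, 0, 0, 0, 0]
  ]
}}

```text
time_s: 11.43
tool_pos: [0.5719, -0.2879, 0.1404]
tool_rot: [-0.017, 1.0, -0.0, 0.001]
contact_force: [-0.5, 0.1, -0.3]
width: 0.001
gripper_force: 0.0
```

```bash
python3 - <<'E'
from dock import *
s=get_state();print(w2d(s['tool_pos']),s['contact_force'])
E
```

```text
[ 0.00706675 -0.11477801] [-0.47845793  0.11582214 -0.27031339]
```

Request:
{"fn": "servo_tool", "kwargs": {
  "commands": [
    [0.15, 0, 0, 0, 0, 0],
    [0.25, 0, 0, 0, 0, 0],
    [0.25, 0, 0, 0, 0, 0],
    [0.25, 0, 0, 0, 0, 0],
    [0.25, 0, -0.2, 0, 0, 0],
    [0.25, 0, -0.3, 0, 0, 0],
    [0, 0, -0.3, 0, 0, 0],
    [0, 0, -0.3, 0, 0, 0],
    [0, 0, -0.3, 0, 0, 0],
    [0, 0, 0, 0, 0, 0],
    [0, 0, 0, 0, 0, 0],
    [0, 0, 0, 0, 0, 0]
  ]
}}

```text
time_s: 12.43
tool_pos: [0.4587, -0.2915, 0.2516]
tool_rot: [-0.017, 1.0, 0.0, 0.0]
contact_force: [0.3, -0.0, -0.5]
width: 0.001
gripper_force: 0.0
```

```bash
python3 - <<'E'
from dock import *
s=get_state();print(w2d(s['tool_pos']),s['tool_pos'],s['contact_force'])
t=snap('top','t3');a=snap('wrist','w3')
for l in (0,.55,1.,1.1): 
  P=d2w(-.02+.1*np.sin(l-.55),-.115,.05+.1*np.cos(l-.55));print(l,((proj(t,P)-[240,165])*4).round(),proj(a,P).round())
print('box home near edge',[((proj(t,d2w(-.03,y,.034))-[240,165])*4).round() for y in (.025,-.025)])
y=cv2.resize(t['img'][165:265,240:340,::-1],None,fx=4,fy=4,interpolation=cv2.INTER_CUBIC)
cv2.imwrite('pics/c3.png',np.hstack([cv2.resize(a['img'][...,::-1],(400,300)),y[:300]]) if 0 else np.hstack([cv2.copyMakeBorder(cv2.resize(a['img'][...,::-1],(400,300)),0,100,0,0,cv2.BORDER_CONSTANT),y]))
E
```

```text
[-0.10620024 -0.11466954] [ 0.45873495 -0.29153355  0.25164401] [ 0.30609879 -0.03290909 -0.54323142]
0 [351. 298.] [276. 246.]
0.55 [347. 195.] [276. 308.]
1.0 [341. 115.] [276. 341.]
1.1 [340. 100.] [276. 345.]
box home near edge [array([ 92., 248.]), array([180., 244.])]
```

View pics/c3.png

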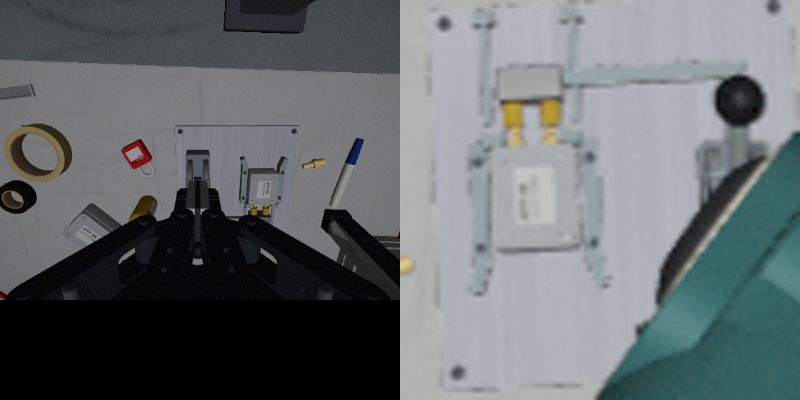

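The knob is at (740,101) in the combined picture, or (340,101) in the top crop, which is where the second stop is predicted. The plugs are mated, the box is home with its near edge at row ~248, and the arm is clear.

```bash
python3 -c "
from plant import *
print(finish_job())"
```

```text
the job is handed in; nothing more can be done
None
```

The job is handed in: the last camera view before hand-in showed the box home against both posts, the lever at its second stop with the plugs mated, and the arm clear; no verdict was returned.

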